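# Lift the tipped glue stick off the turntable and stand it up by way of the sloping rest

## Robot

A 7-joint arm with a two-finger parallel gripper is mounted at the origin on the work surface; the furniture and walls round the work are solid. World frame = base frame: x ahead of the robot, y to its left, z up, the work surface at z = 0. Lengths are in mm, angles in rad, forces in N, time in s.
With the tool pointing down it reaches from about 400 to 875 mm from the base axis. Payload 4.4 kg.
Tool frame: the origin (TCP) lies at the very end of the fingers, on their centre line; the grasp point (between the pads) lies 19 mm behind it; z points along the fingers, y is the line along which they close (so a half turn about z gives the same grasp; the last joint's range is limited). The gripper opens to 85 mm and grips with 20 to 120 N. Pads are 22 mm wide; open, the fingers measure 114 mm over their backs; the gripper's body (76 mm by 85 mm) begins 54 mm behind the grasp point. The pads swing forward as they close: fully open they stand 13 mm farther back than shut.
Start: joints at [-1.409, 0.628, 0.038, 1.517, -0.027, 0.996, -0.02], TCP at [146.767, 633.228, 231.313] pointing down, gripper open.
Joint ranges: [-3.06, 3.06], [-0.37, 2.12], [-1.25, 1.32], [0.18, 2.47], [-1.1, 4.24], [0.23, 1.98], [-2.94, 2.94]. Speed limits (rad/s): [2.57, 2.57, 3.14, 3.14, 3.14, 3.14, 3.14].

## Interface

Orientations are given as [roll, pitch, yaw] about the fixed x, y, z axes, in that order (R = Rz(yaw) Ry(pitch) Rx(roll)).
In Python, from cell import monitor, viewer, workorder gives the robot as it stands.
- The arm moves only by the tool arm_command, never from a script. Its argument "series" is one flat list of numbers, 5 for each row, row after row: the opening in per cent of the stroke, from 0 (shut) to 100 (fully open), then the shift along the tool's x, y, z in cm, then the turn about the tool's z in degrees. In form: [claw, x, y, z, roll, claw, x, y, z, roll, ...]. A call has exactly 5 rows; each row is the pose to reach, as a shift and turn from the pose commanded when the call began, along the tool's axes at that moment; what a row does not reach only later rows make up. A row lasts 1/12 s, in which the tool goes at most 41.7 mm and 7.16 degrees, less where a joint would pass 70% of its speed; a pose out of reach is approached as far as the arm can. A call with a gripper value outside its range is refused whole. The fingers move at their own pace and stop on an object; the grip force is fixed at half the most. Time passes only in rows, so rows that repeat a pose let the fingers close, or fill a call up. It gives the time, the measured TCP pose, the force, the opening and the grip force at its end, in the units of the state.
- monitor.read_state(): the state, without advancing time (a new reading comes with each control period).
- viewer.get_image(name): name is "scene" or "top" or "wrist"; returns (picture, depth): 400x640x3 uint8, red, green, blue; 400x640 float32, mm along the optical axis (not along the pixel's ray), 0 where there is no reading.
- viewer.camera_model(name): a dict with "mtx" (3x3 intrinsics, pixels), "dist_coeffs" ([k1, k2, p1, p2, k3] as OpenCV has them; the pictures are not rectified), "R" (3x3) and "t" (3): a world point X has camera coordinates R X + t. Camera axes: x right, y down, z forward; pixel columns grow to the right and rows downward; lengths in mm; the calibration is good to about 2 mm. A picture is of the moment at which its call begins: read the wrist's pose just before it. camera_model takes no time and is no camera call; for the wrist camera it gives the pose at the moment of the call.
- workorder.finish_job(): hands the job in; it is judged then, once.
The state is a dict: "clock": time; "qpos": joint angles; "qd": joint speeds; "tau": joint torques, N m; "eef_pos": TCP position; "tool_rot": TCP orientation; "force": force on the tool from outside, world axes, zero at the start; "torque": the same for the moment, N m; "width": finger opening in mm; "gripper_force": force on a finger pad.
Only numpy, scipy, OpenCV 4.12 (cv2) and the standard library are available. Lean on these libraries where they do the work, as an engineer would, in place of code of your own. Each camera call takes 0.05 s, during which the arm holds its last target. There are 200 camera calls.

## Task

The glue stick lies on its side on the freely spinning turntable. Lift it off, lay it in the sloping rest with its foot down at the lip and let go, then take it afresh and stand it upright, cap end up, fully on the round blue mat. Keep the loupe and the thread bobbin standing on the turntable, and leave the paste jar and the eraser where they are.

Things in the scene. Friction and masses are not known exactly. Their poses are not given: they have to be found in the camera images.
- stick_center (a point): Centre of the glue stick: round, white with a pale green label band (the longer plain white end is the cap), diameter 28, length 96, about 35 g (varies). Its z axis runs along the stick from foot (48 below this point) to cap end (48 above). At the start it lies level in the turntable's wire rests, cap end towards the turntable's axis, its centre 60 from that axis and 18 above the disc.
- turntable_top (a point): Centre of the top of the turntable's disc, on its axis, 50 above the table (the point itself does not turn). The disc is flat, diameter 250, 14 thick, with a light grey top; it turns freely about the vertical at the slightest touch, has no stop and no motor, and stands still at the start.
- loupe_center (a point): Centre of the black eyepiece loupe standing on the turntable, diameter 40, 28 high; its z axis points up. Loose.
- bobbin_center (a point): Centre of the thread bobbin (wooden ends, cream thread) standing on the turntable, diameter 33, 42 high; its z axis points up. Loose.
- rest_seat (a point): Where the glue stick's centre is when it lies in the sloping rest, foot against the lip; 64 above the table. The rest is a fixed wooden stand, 100 by 60. Axes: x level, pointing up-slope; y across; z up. The stick lies along x+z, rising at 45 degrees, foot low, cap end high; the open side looks along z-x. It does not roll there and stays put, even a few mm up from the lip.
- mat_top (a point): Centre of the top of the round blue mat, fixed on the table, diameter 100, 5 thick; its top is 5 above the table.
- jar_center (a point): Centre of the paste jar, white with a black cap, diameter 64, 68 high, standing on the table. Loose.
- eraser_center (a point): Centre of the blue and white eraser lying on the table, 24 x 53 x 13. Loose.
- wire_rests (a point): Middle of the wire rests on the disc, at the disc's top, under the stick's centre at the start; turns with the disc. x runs along the lying stick. Two pairs of steel staples, 35 either side of here along x, each 22 long, 26 apart across and 10 high; between the pairs 48 of the stick's length is free down to the disc.
- rest_lip (a point): Where the centre of the stick's foot is in the sloping rest, against the 5 thick lip at the low end; axes as rest_seat. Four steel staples, 26 apart across, carry the stick at 1 to 21 and 59 to 74 up from here; their crests are 8 below the stick's axis, the board 16 below it. The upper 21 of the stick juts out past board and staples.
Not all that is in view belongs to the job. Of the things that look like the part that bears stick_center, the largest one is meant.

How it is judged:
By the outcome, as a careful person would: the job done as asked, in the order asked, and still so for the second after the job is handed in, with the robot touching nothing.
It also fails if it takes over 59 s, if anything falls off the work surface, if the arm or the gripper's body presses on something with over 40 N, if the wrist force passes 120 N, or if a joint passes its speed limit or range.

## Working session

There is one attempt and no reset: what is moved stays moved. The work goes in short steps, Python scripts to look and compute and a tool call to move; the robot and the scene stay as the last step left them, time stands still between calls to the robot, and variables do not carry over. Pictures are saved under pics/ and viewed, at most 10 in all, crops included, and the job is handed in when it is done.

Besides the shell and the picture viewer there is one more tool, called as name(argument=value, ...), one argument or row to a line, values as JSON. arm_command: Moves the arm, as the interface text tells. Its arguments: {"type":"object","properties":{"series":{"type":"array","items":{"type":"number"}}},"required":["series"]}

```bash
mkdir -p pics; ls; python3 - <<'E'
from cell import monitor, viewer
import cv2,numpy as np
s=monitor.read_state();print({k:np.round(v,3).tolist() for k,v in s.items()})
for n in("scene","top","wrist"):
    m=viewer.camera_model(n);p,d=viewer.get_image(n)
    np.savez(f"pics/{n}0.npz",p=p,d=d,**{k:np.array(v) for k,v in m.items()})
    cv2.imwrite(f"pics/{n}0.png",p[:,:,::-1]);print(n,np.round(m['mtx'],1).tolist(),np.round(m['R'],2).tolist(),np.round(m['t']),m['dist_coeffs'])
E
```

```text
pics
{'clock': 0.0, 'qpos': [-1.409, 0.629, 0.038, 1.518, -0.027, 0.996, -0.02], 'qd': [-0.0, -0.0, -0.0, 0.0, 0.001, 0.0, -0.001], 'tau': [-0.0, -56.341, 1.227, -19.344, 0.011, 0.01, -0.0], 'eef_pos': [146.611, 632.607, 230.387], 'tool_rot': [-3.14, 0.0, 2.914], 'force': [0.271, -0.014, 0.23], 'torque': [-0.011, -0.009, -0.001], 'gripper_force': 0.0, 'width': 85.247}
scene [[453.8, 0.0, 320.6], [0.0, 453.8, 200.5], [0.0, 0.0, 1.0]] [[0.71, -0.7, 0.03], [-0.29, -0.32, -0.9], [0.64, 0.64, -0.43]] [-386.  222.  972.] [-0.05300379  0.          0.          0.          0.        ]
top [[388.6, 0.0, 317.9], [0.0, 388.6, 198.1], [0.0, 0.0, 1.0]] [[-0.02, -1.0, -0.01], [-0.99, 0.02, -0.13], [0.13, 0.01, -0.99]] [   7.  554. 1014.] [-0.02505857  0.          0.          0.          0.        ]
wrist [[306.1, 0.0, 316.5], [0.0, 306.1, 204.5], [0.0, 0.0, 1.0]] [[0.23, 0.97, -0.0], [0.92, -0.21, 0.32], [0.32, -0.08, -0.95]] [-649.  -41.  381.] [-0.03655325  0.          0.          0.          0.        ]
```

View pics/top0.png

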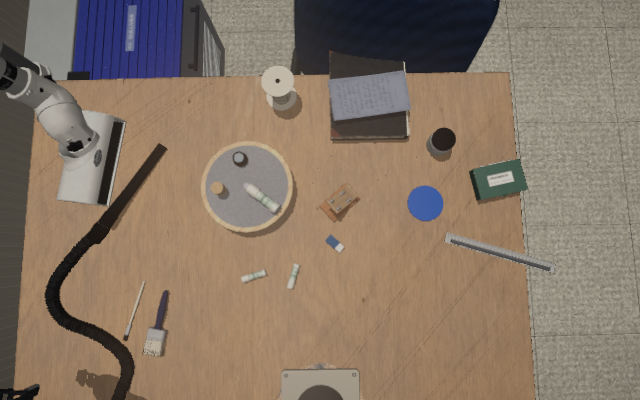

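View pics/scene0.png

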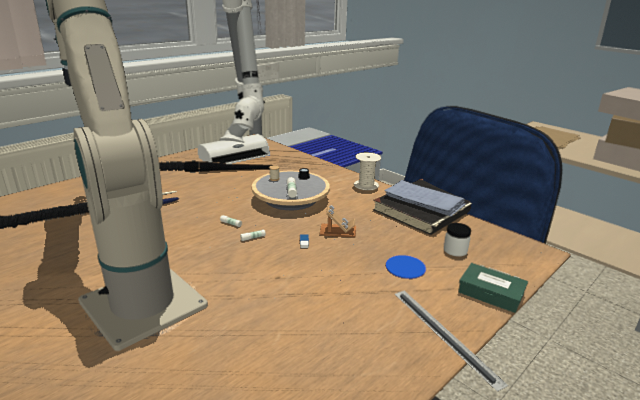

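Three things look like the glue stick in the top view: one on the turntable at (262,198), and smaller ones on the table at (254,276) and (293,276). The one on the turntable is the largest and lies in the wires, so it fits. I'll confirm it in an enlarged crop.

```bash
cat > h.py <<'E'
import numpy as np,cv2
from scipy.spatial.transform import Rotation as Ro
def load(n): return dict(np.load(f"pics/{n}.npz"))
def snap(n,tag):
    from cell import viewer
    m=viewer.camera_model(n);p,d=viewer.get_image(n)
    np.savez(f"pics/{tag}.npz",p=p,d=d,**{k:np.array(v) for k,v in m.items()}); return load(tag)
def crop(c,x0,x1,y0,y1,f,name): cv2.imwrite(f"pics/{name}.png",cv2.resize(c['p'][y0:y1,x0:x1,::-1],None,fx=f,fy=f,interpolation=cv2.INTER_CUBIC))
def ray(c,uv): 
    q=cv2.undistortPoints(np.array(uv,float).reshape(-1,1,2),c['mtx'],c['dist_coeffs']).reshape(-1,2)
    return np.c_[q,np.ones(len(q))]
def at_z(c,uv,z):  # world point on ray at height z
    d=ray(c,uv)@c['R']; o=-c['R'].T@c['t']
    return o+d*((z-o[2])/d[:,2])[:,None]
def cloud(c):
    h,w=c['d'].shape; u,v=np.meshgrid(np.arange(w),np.arange(h))
    P=ray(c,np.c_[u.ravel(),v.ravel()])*c['d'].ravel()[:,None]
    return ((P-c['t'])@c['R']).reshape(h,w,3)
def proj(c,X): return cv2.projectPoints(np.array(X,float).reshape(-1,1,3),cv2.Rodrigues(c['R'])[0],c['t'],c['mtx'],c['dist_coeffs'])[0].reshape(-1,2)
E
python3 - <<'E'
from h import *
c=load('top0'); a=c['p'][135:265,195:365,::-1]
crop(c,195,365,135,265,4.6,'c0')
W=cloud(c);p=c['p'].astype(int)
b=(p[...,2]>130)&(p[...,0]<60);b[:, :390]=0;b[:,450:]=0;b[:180]=0;b[230:]=0
v,u=np.nonzero(b);print('mat',at_z(c,[[u.mean(),v.mean()]],5),b.sum(),np.median(W[b],0))
for n,uv in dict(stickA=(250,189),stickB=(275,209),mid=(262,198),disc=(240,205),loupe=(239,157),bob=(217,188),r1=(340,202),jar=(443,138),table=(380,230)).items(): print(n,W[uv[1],uv[0]].round(1))
m=np.abs(W[...,2]-50)<5; m[:,300:]=0;m[:,:195]=0;m[:135]=0;m[240:]=0
q=W[m][:,:2];(x,y),r=cv2.minEnclosingCircle(q.astype(np.float32));print('disc',x,y,r)
E
```

```text
mat [[ 536.90668283 -340.69492438    5.        ]] 19 [ 539.03309282 -342.11470521    3.85272722]
stickA [574.6 173.8  82.4]
stickB [521.5 108.9  81.5]
mid [551.  143.1  78.7]
disc [536.6 205.4  53.7]
loupe [661.7 204.8  76.5]
bob [577.  257.2  92.8]
r1 [541.5 -61.   43.8]
jar [ 706.9 -339.8   66.8]
table [ 466.9 -171.9    1. ]
disc 588.7673950195312 189.95880126953125 124.4239730834961
```

View pics/c0.png

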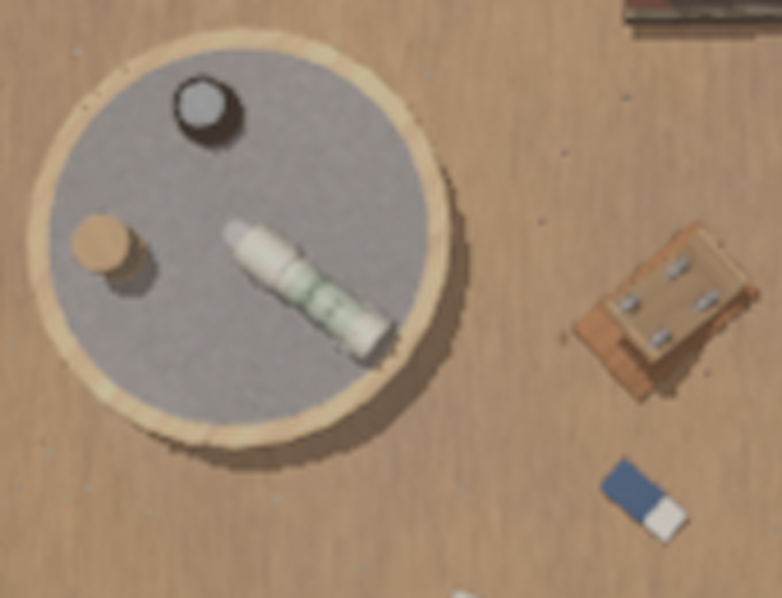

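The crop shows the stick on the disc with its long white cap end at crop (235,235), near the axis, and its foot at (375,340). It's clearly the largest of the three, so it is the one meant. Next I'll measure the rest, mat and stick more exactly.

```bash
python3 - <<'E'
from h import *
for n in('top0','scene0'):
    c=load(n);W=cloud(c);p=c['p'].astype(int)
    b=(p[...,2]>p[...,0]+80)&(np.abs(W[...,2]-5)<12)&(W[...,1]<-200)&(W[...,1]>-420)&(W[...,0]>450)&(W[...,0]<650)
    v,u=np.nonzero(b);print(n,'mat',b.sum(),at_z(c,[[u.mean(),v.mean()]],5).round(1))
    # stick: on disc, tall enough, near
    st=(W[...,2]>62)&(W[...,2]<90)&(np.hypot(W[...,0]-545,W[...,1]-140)<75)&(p[...,1]>110)
    Q=W[st];print('stick',len(Q),Q.mean(0).round(1),np.linalg.svd(Q[:,:2]-Q[:,:2].mean(0),full_matrices=False)[2][0].round(3))
    k=(np.abs(W[...,2]-50)<7)&(np.hypot(W[...,0]-588,W[...,1]-190)<140)
    h=cv2.convexHull(W[k][:,:2].astype(np.float32));print('disc',k.sum(),cv2.fitEllipse(h))
    r=(W[...,2]>9)&(np.hypot(W[...,0]-540,W[...,1]+62)<85)
    Q=W[r];print('rest',len(Q),Q.mean(0).round(1),'max',Q.max(0).round(1))
    bd=Q[(Q[:,2]>25)]
    A=np.c_[bd[:,:2],np.ones(len(bd))]
    for _ in range(8):
        co=np.linalg.lstsq(A,bd[:,2],rcond=None)[0]; e=bd[:,2]-A@co; g=np.abs(e)<max(4,1.5*np.median(abs(e)));A,bd=A[g],bd[g]
    print('plane',co.round(3),len(bd),'slope',np.hypot(*co[:2]),'yaw up',np.degrees(np.arctan2(co[1],co[0])))
    for z0 in range(10,100,10):
        z=Q[(Q[:,2]>=z0)&(Q[:,2]<z0+10)]
        if len(z):print(z0,len(z),z.mean(0).round(1))
c=load('scene0');crop(c,240,440,140,280,4,'c1')
E
```

```text
top0 mat 916 [[ 540.1 -299.4    5. ]]
stick 364 [551.5 144.   78.1] [-0.618 -0.786]
disc 5815 ((588.5499877929688, 189.9010772705078), (246.209716796875, 247.9442596435547), 88.89774322509766)
rest 544 [547.4 -63.3  37.8] max [596.   -4.4  77.1]
plane [ -0.396   0.52  295.415] 148 slope 0.6539611608260896 yaw up 127.2879087391299
10 70 [546.  -63.8  12.8]
20 109 [562.5 -80.8  25.2]
30 121 [560.5 -78.3  34.4]
40 54 [544.4 -59.   44.7]
50 47 [536.2 -52.4  54.4]
60 65 [529.7 -41.   65.6]
70 44 [528.6 -40.6  72.4]
scene0 mat 685 [[ 536.1 -303.4    5. ]]
stick 147 [543.5 132.4  74.9] [-0.62  -0.784]
disc 1742 ((587.2514038085938, 187.1441650390625), (248.50521850585938, 249.16436767578125), 85.65509796142578)
rest 379 [540.4 -67.6  38.5] max [591.8 -23.3  74. ]
plane [ -0.333   0.578 261.998] 92 slope 0.667225833725969 yaw up 119.91326819752804
10 43 [541.8 -74.   16.3]
20 79 [550.9 -81.8  25.6]
30 91 [550.3 -75.8  34.1]
40 50 [532.6 -62.   44.8]
50 38 [527.7 -56.8  54.2]
60 49 [525.6 -46.9  66. ]
70 15 [530.6 -45.5  72. ]
```

View pics/c1.png

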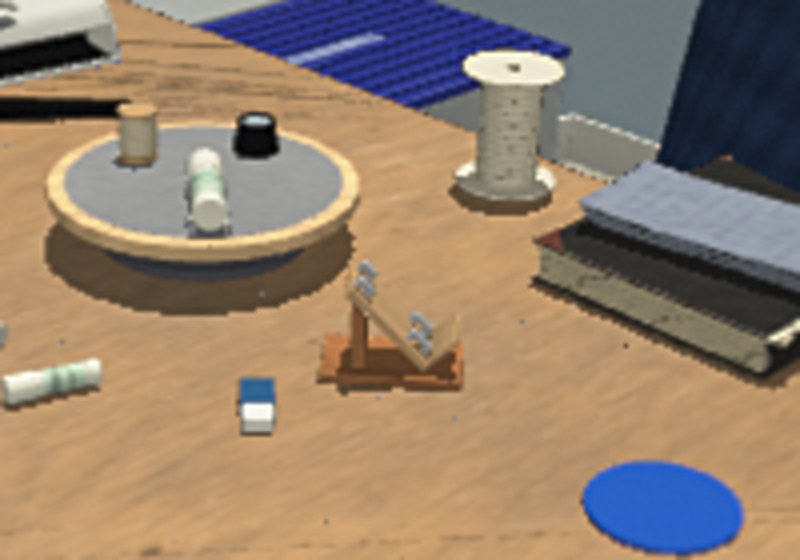

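Scene crop: the rest's lip is at its right end, pointing away from the robot, and it rises to the left towards yaw of about 130°. The mat is at crop (662,507). I'll write a small helper to convert world targets to tool shifts.

```bash
cat > plan.py <<'E'
# usage: plan.py x y z yawdeg n : per-call shift [x y z]cm, turn deg from the present pose in n equal calls
import sys,numpy as np
from cell import monitor
s=monitor.read_state(); p=np.array(s['eef_pos']);yw=s['tool_rot'][2]
x,y,z,t=map(float,sys.argv[1:5]);n=int(sys.argv[5])
print('clock',round(s['clock'],2),'at',p.round(1),np.round(np.degrees(s['tool_rot']),1),'F',np.round(s['force'],1),'w',round(s['width'],1),'q',np.round(s['qpos'],2))
dy=(np.radians(t)-yw+np.pi)%(2*np.pi)-np.pi
d=np.array([x,y,z])-p
for i in range(n):
    a=yw+dy*i/n; ax=np.array([[np.cos(a),np.sin(a),0],[np.sin(a),-np.cos(a),0],[0,0,-1]])
    print(np.round(ax@d/n/10,2),round(-np.degrees(dy)/n,1))
E
python3 plan.py 548.5 140.4 230 51.5 4
```

```text
clock 0.15 at [146.7 632.8 230.6] [-179.9    0.   167. ] F [-0.   0.5 -0.7] w 85.5 q [-1.41  0.63  0.04  1.52 -0.03  1.   -0.02]
[-12.57  -9.72   0.02] 28.9
[-15.7   -2.45   0.02] 28.9
[-14.93   5.43   0.02] 28.9
[-10.45  11.96   0.02] 28.9
```

arm_command(
  series=[100,-3,-2.4,0,6,100,-6,-4.8,0,12,100,-9,-7.3,0,18,100,-12.5,-9.7,0,24,100,-12.5,-9.7,0,29],
)

```text
clock: 0.57
eef_pos: [254.3, 502.5, 231.5]
tool_rot: [-3.14, 0.007, 2.391]
force: [0.8, -1.6, 0.8]
width: 85.5
gripper_force: 0.0
```

arm_command(
  series=[100,-4,-0.6,0,6,100,-8,-1.2,0,12,100,-12,-1.8,0,18,100,-15.7,-2.4,0,24,100,-15.7,-2.4,0,29],
)

```text
clock: 0.98
eef_pos: [353.1, 379.6, 231.8]
tool_rot: [3.14, 0.005, 1.885]
force: [0.4, -0.8, 1.1]
width: 85.1
gripper_force: 0.0
```

```bash
python3 plan.py 548.5 140.4 230 51.5 2
```

```text
clock 0.98 at [353.1 379.6 231.8] [179.9   0.3 108. ] F [ 0.4 -0.8  1.1] w 85.1 q [-1.11  0.46  0.34  1.89 -0.19  0.83 -0.36]
[-14.39   5.6    0.09] 28.2
[-10.03  11.75   0.09] 28.2
```

arm_command(
  series=[100,-3.7,1.4,0,6,100,-7.4,2.8,0,12,100,-11,4.2,0,18,100,-14.4,5.6,0,24,100,-14.4,5.6,0,28],
)

```text
clock: 1.4
eef_pos: [452.5, 261.7, 232.0]
tool_rot: [3.136, 0.003, 1.397]
force: [1.3, -0.5, 0.5]
width: 85.6
gripper_force: 0.0
```

arm_command(
  series=[100,-2.5,3,0,6,100,-5,6,0,12,100,-7.5,9,0,18,100,-10,11.6,0,24,100,-10,11.6,0,28],
)

```text
clock: 1.82
eef_pos: [550.3, 143.7, 232.1]
tool_rot: [3.134, 0.001, 0.909]
force: [0.7, -1.0, 1.3]
width: 85.3
gripper_force: 0.0
```

```bash
python3 plan.py 548.5 140.4 230 51.5 1; python3 - <<'E'
from h import *
c=snap('wrist','w1'); cv2.imwrite('pics/w1.png',c['p'][:,:,::-1])
print(proj(c,[[551,143.5,68],[588,189,50],[541,-61,64],[538,-301,5]]).round(0))
E
```

```text
clock 1.82 at [550.3 143.7 232.1] [1.796e+02 1.000e-01 5.210e+01] F [ 0.7 -1.   1.3] w 85.3 q [-0.69  0.57  0.6   1.76 -0.39  0.92 -0.59]
[-0.37  0.06  0.21] 0.6
[[317. 184.]
 [318. 124.]
 [412. 314.]
 [475. 383.]]
```

View pics/w1.png

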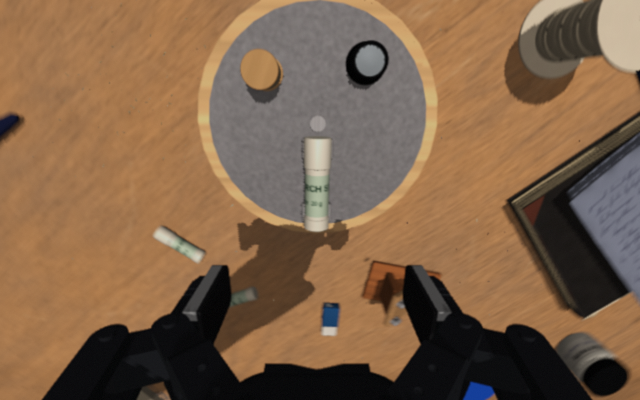

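The wrist picture shows the stick with its cap end at (317,138) and foot at (316,228). The hub is at (318,124). Both match my estimate to about 1 px. Descending now.

arm_command(
  series=[100,-0.2,0,3,0.5,100,-0.35,0.1,6.5,0.5,100,-0.35,0.1,10,0.5,100,-0.35,0.1,13,0.5,100,-0.35,0.1,13.5,0.5],
)

```text
clock: 2.28
eef_pos: [540.1, 149.8, 91.6]
tool_rot: [-3.135, 0.007, 0.918]
force: [-0.9, 0.1, -1.0]
width: 85.8
gripper_force: 0.0
```

```bash
python3 plan.py 548.5 140.4 59 51.5 1
```

```text
clock 2.28 at [540.1 149.8  91.6] [-179.6    0.4   52.6] F [-0.9  0.1 -1. ] w 85.8 q [-0.61  0.75  0.46  1.89 -0.53  0.64 -0.47]
[-0.24  1.24  3.26] 1.1
```

arm_command(
  series=[100,0,0,0,0,100,0,0,0,0,100,0,0,0,0,100,0,0,0,0,100,0,0,0,0],
)

```text
clock: 2.7
eef_pos: [545.3, 149.5, 97.9]
tool_rot: [3.14, -0.002, 0.916]
force: [0.5, -0.4, 0.2]
width: 85.7
gripper_force: 0.0
```

```bash
python3 plan.py 548.5 140.4 59 51.5 1
```

```text
clock 2.7 at [545.3 149.5  97.9] [ 1.799e+02 -1.000e-01  5.250e+01] F [ 0.5 -0.4  0.2] w 85.7 q [-0.61  0.74  0.47  1.88 -0.53  0.64 -0.47]
[-0.53  0.81  3.89] 1.0
```

arm_command(
  series=[100,-0.5,0.8,0,1,100,-0.5,0.8,0,1,100,-0.5,0.8,1.2,1,100,-0.5,0.8,2,1,100,-0.5,0.8,2,1],
)

```text
clock: 3.12
eef_pos: [546.0, 140.2, 74.1]
tool_rot: [-3.139, 0.003, 0.898]
force: [-1.1, -0.6, 0.4]
width: 85.3
gripper_force: 0.0
```

```bash
python3 plan.py 548.5 140.4 59 51.5 1
```

```text
clock 3.12 at [546.  140.2  74.1] [-179.8    0.2   51.4] F [-1.1 -0.6  0.4] w 85.3 q [-0.58  0.78  0.44  1.89 -0.56  0.6  -0.45]
[0.17 0.19 1.51] -0.1
```

arm_command(
  series=[100,0,0,0.6,0,100,0,0,1.2,0,100,0,0,1.7,0,100,0,0,1.7,0,100,0,0,1.7,0],
)

```text
clock: 3.53
eef_pos: [547.4, 140.2, 58.9]
tool_rot: [-3.141, 0.001, 0.898]
force: [0.6, 0.3, 0.0]
width: 85.2
gripper_force: 0.0
```

```bash
python3 plan.py 548.5 140.4 59 51.5 1; python3 - <<'E'
from h import *
c=snap('wrist','w2'); print(proj(c,[[551,143.5,68],[588,189,50]]).round(0))
cv2.imwrite('pics/w2.png',c['p'][:,:,::-1])
E
```

```text
clock 3.53 at [547.4 140.2  58.9] [-180.     0.    51.4] F [0.6 0.3 0. ] w 85.2 q [-0.56  0.8   0.42  1.9  -0.58  0.57 -0.43]
[ 0.08  0.07 -0.01] -0.1
[[320. 267.]
 [321. 143.]]
```

View pics/w2.png

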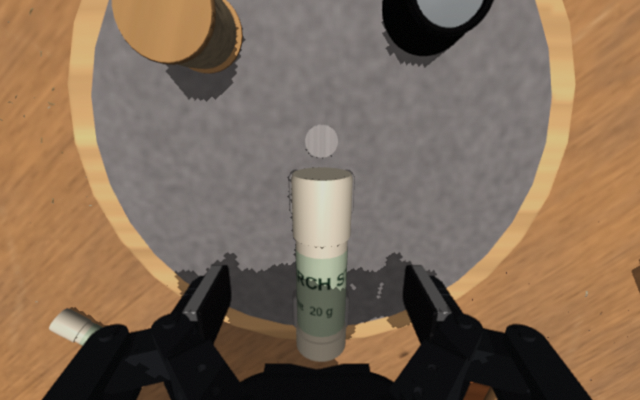

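The stick at (321,265) is centred between the fingers, so I'm closing on it.

arm_command(
  series=[60,0,0,0,0,45,0,0,0,0,38,0,0,0,0,30,0,0,0,0,10,0,0,0,0],
)

```text
clock: 4.0
eef_pos: [548.1, 140.0, 59.6]
tool_rot: [3.141, -0.0, 0.898]
force: [-0.5, -2.0, 13.1]
width: 26.1
gripper_force: 54.0
```

arm_command(
  series=[10,0,0,0,0,10,0,0,0,0,10,0,0,0,0,10,0,0,-0.5,0,10,0,0,-1,0],
)

```text
clock: 4.42
eef_pos: [546.7, 140.7, 69.1]
tool_rot: [-3.14, 0.001, 0.898]
force: [0.9, -1.1, -0.2]
width: 25.4
gripper_force: 58.8
```

arm_command(
  series=[10,0,0,-2,0,10,0,0,-4,0,10,0,0,-6,0,10,0,0,-8,0,10,0,0,-8,0],
)

```text
clock: 4.83
eef_pos: [549.5, 140.9, 152.9]
tool_rot: [3.139, -0.005, 0.898]
force: [1.0, 0.4, 0.0]
width: 25.6
gripper_force: 58.9
```

```bash
python3 plan.py 548.5 140.4 150 51.5 1; python3 - <<'E'
from h import *
c=snap('wrist','w3');W=cloud(c)
s=snap('scene','s3'); u,v=proj(s,[[548,140,150]])[0].astype(int)
a=cv2.resize(s['p'][v-75:v+75,u-60:u+60,::-1],(480,600),interpolation=2)
b=c['p'][100:400,160:480,::-1]
im=np.zeros((600,800,3),np.uint8);im[:,:480]=a;im[:300,480:]=b;cv2.imwrite('pics/m3.png',im)
p=c['p'].astype(int)
for uv in((320,230),(320,260),(320,300),(320,340)): print(uv,W[uv[1],uv[0]].round(1),p[uv[1],uv[0]])
E
```

```text
clock 4.83 at [549.5 140.9 152.9] [179.8  -0.3  51.5] F [1.  0.4 0. ] w 25.6 q [-0.64  0.67  0.53  1.85 -0.48  0.75 -0.51]
[-0.1  -0.05  0.29] -0.0
(320, 230) [568.8 164.1 174.4] [208 201 182]
(320, 260) [559.1 151.9 172.6] [175 185 159]
(320, 300) [545.9 135.1 172.8] [89 95 80]
(320, 340) [531.1 116.4 173. ] [110 101  90]
```

View pics/m3.png

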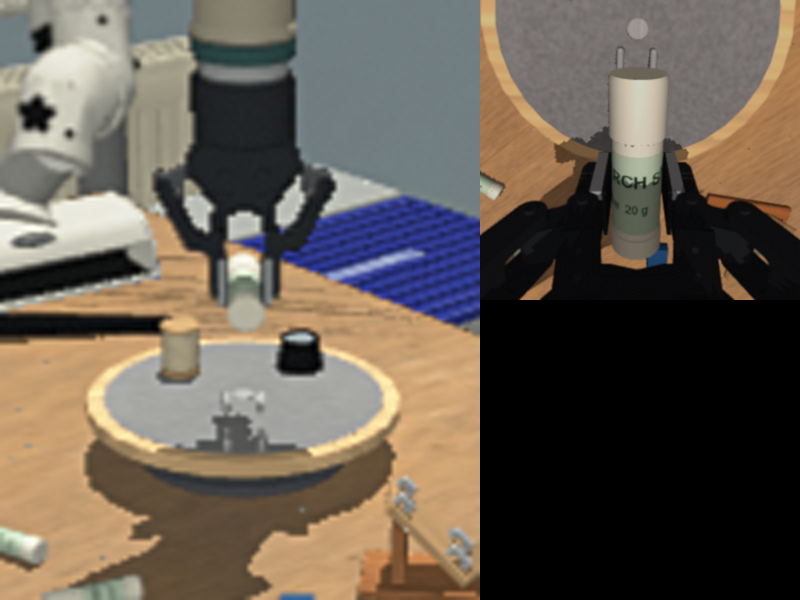

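The picture shows the stick gripped level. The disc is still, and the loupe and bobbin are standing. Next I'll move to a viewpoint just downslope of the rest, turning to yaw 130.

```bash
python3 plan.py 600 -132 200 130 3
```

```text
clock 4.93 at [547.5 141.  149.8] [-1.80e+02 -1.00e-01  5.15e+01] F [-0.7 -1.  -0.5] w 25.7 q [-0.64  0.67  0.53  1.85 -0.48  0.75 -0.51]
[-6.03  7.03 -1.67] -26.2
[-8.51  3.65 -1.67] -26.2
[-9.25 -0.48 -1.67] -26.2
```

arm_command(
  series=[10,-1.5,1.7,-2,-6,10,-3,3.5,-3,-12,10,-4.5,5.3,-4,-18,10,-6,7,-5,-24,10,-6,7,-5,-26],
)

```text
clock: 5.35
eef_pos: [566.0, 43.4, 200.4]
tool_rot: [3.139, 0.003, 1.35]
force: [0.1, -0.5, -0.3]
width: 25.5
gripper_force: 59.1
```

arm_command(
  series=[10,-2,0.9,0,-6,10,-4,1.8,0,-12,10,-6.3,2.7,0,-18,10,-8.5,3.6,0,-24,10,-8.5,3.6,0,-26],
)

```text
clock: 5.77
eef_pos: [581.1, -47.7, 198.2]
tool_rot: [-3.139, 0.003, 1.803]
force: [-0.1, -1.4, 0.3]
width: 25.1
gripper_force: 59.0
```

arm_command(
  series=[10,-3,-0.1,0,-6,10,-6,-0.3,0,-12,10,-9,-0.5,0,-18,10,-9.2,-0.5,0,-24,10,-9.2,-0.5,0,-26],
)

```text
clock: 6.18
eef_pos: [597.0, -134.9, 197.7]
tool_rot: [-3.139, -0.001, 2.259]
force: [0.0, 0.9, -0.7]
width: 25.7
gripper_force: 59.0
```

```bash
python3 - <<'E'
from h import *
from cell import monitor
s=monitor.read_state();print(s['clock'],np.round(s['eef_pos'],1),np.degrees(s['tool_rot']).round(1))
c=snap('wrist','w4');W=cloud(c);p=c['p'].astype(int)
uv=proj(c,[[541,-61,40],[565,-88,30]]);print(uv.round(0))
u,v=uv.mean(0).astype(int);x0=max(0,u-130);y0=max(0,v-100)
x0=min(x0,380);y0=min(y0,200)
crop(c,x0,x0+260,y0,y0+200,3,'c4');print(x0,y0)
r=(W[...,2]>14)&(np.hypot(W[...,0]-545,W[...,1]+62)<80)
Q=W[r];bd=Q[Q[:,2]>28];A=np.c_[bd[:,:2],np.ones(len(bd))]
for _ in range(10):
    co=np.linalg.lstsq(A,bd[:,2],rcond=None)[0]; e=bd[:,2]-A@co; g=np.abs(e)<max(3,1.5*np.median(abs(e)));A,bd=A[g],bd[g]
print('plane',co.round(3),len(bd),len(Q),np.hypot(*co[:2]),np.degrees(np.arctan2(co[1],co[0])),bd.mean(0))
E
```

```text
6.1833 [ 597.  -134.9  197.7] [-1.799e+02 -1.000e-01  1.295e+02]
[[322.  91.]
 [323. 130.]]
192 10
plane [   0.777   -1.851 -413.911] 2402 22032 2.0078583374582957 -67.23893777305128 [ 575.75312438 -116.82321327  249.64430276]
```

View pics/c4.png

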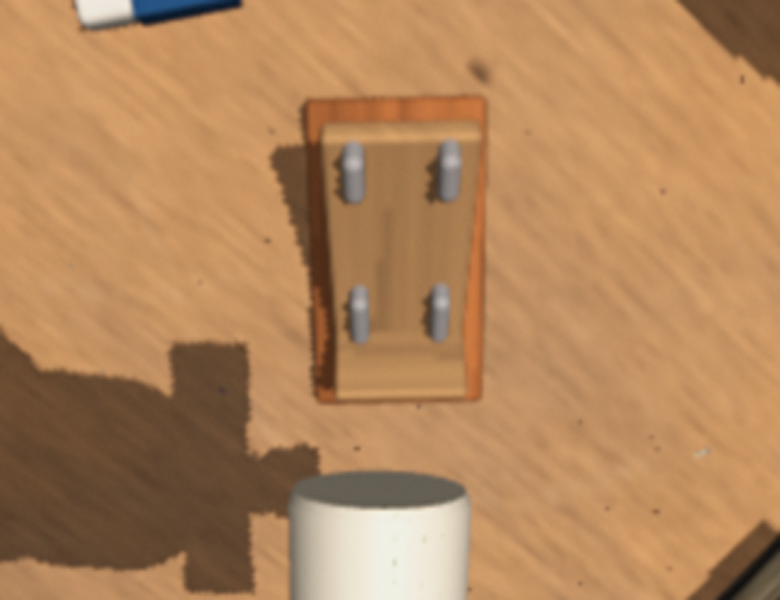

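Crop: the rest is seen along its axis. Its upper staples' crest ends are at crop (352,143) and (450,143), and the lower ones' at (360,286) and (439,286). The lip is at rows 340–395, and the stick's cap is at the bottom. Fitting the rest's pose to these points.

```bash
python3 - <<'E'
from h import *
from scipy.optimize import least_squares
c=load('w4')
px=np.array([[352,143],[450,143],[360,286],[439,286],[402,140]])/3+[192,10]
sn=[(74,-8,13),(74,-8,-13),(21,-8,13),(21,-8,-13),(75,-16,0)]
def model(q):
    x,y,yw=q; u=np.array([np.cos(yw),np.sin(yw),0]);k=np.array([0,0,1.]);v=np.cross(k,u)
    F=np.array([x,y,64-33.94]);a=(u+k)/2**.5;n=(k-u)/2**.5
    return np.array([F+s*a+m*n+l*v for s,m,l in sn])
for m in (slice(0,4),slice(0,5)):
    r=least_squares(lambda q:(proj(c,model(q))-px)[m].ravel(),[565,-90,2.27]);x,y,yw=r.x
    print('foot F',r.x[:2].round(1),np.degrees(yw).round(1),'seat',(r.x[:2]+33.94*np.array([np.cos(yw),np.sin(yw)])).round(1),r.fun.round(1))
W=cloud(c)
for q in ((402,250),(402,180),(402,360),(402,395),(402,335),(402,142),(353,150),(353,180),(400,110)): 
    a=np.array(q)//3+[192,10];print(q,W[a[1],a[0]].round(1))
b=np.array([[307,100],[486,97],[480,401],[318,402]])/3+[192,10]
for z in(0,12):print(at_z(c,b,z).round(1).tolist())
# stick cap end
e=at_z(c,[[192+380/3,10+480/3]],210);print('cap top edge',e, W[180,318])
E
```

```text
foot F [564.9 -85. ] 130.2 seat [542.9 -59.1] [-0.  -0.2  0.3 -0.7 -0.8  0.8  0.5  0.4]
foot F [565.6 -85.9] 130.1 seat [543.8 -60. ] [ 0.1  1.4  0.4  1.  -0.8  2.1  0.5  1.8 -0.3 -5.6]
(402, 250) [544.9 -60.1  44.9]
(402, 180) [533.  -46.6  61.8]
(402, 360) [567.6 -86.4  26. ]
(402, 395) [573.7 -94.1  35. ]
(402, 335) [562.4 -79.9  19.1]
(402, 142) [527.  -39.7  69.6]
(353, 150) [518.2 -50.5  74.2]
(353, 180) [522.8 -56.2  72.3]
(400, 110) [516.1 -25.7   6.8]
[[490.1, -42.4, 0.0], [535.8, -3.7, 0.0], [601.2, -80.8, 0.0], [555.5, -119.0, 0.0]]
[[492.0, -43.4, 12.0], [536.1, -6.0, 12.0], [599.2, -80.5, 12.0], [555.1, -117.2, 12.0]]
cap top edge [[561.74289025 -91.66853786 210.        ]] [562.99638417 -93.65120252 218.35717763]
```

Depth on board and lip gives the foot point F ≈ (569,-88.5,30), with yaw 130.3. I'm going above the laying point.

```bash
python3 plan.py 548.5 -64.3 105 130.3 1
```

```text
clock 6.23 at [ 597.  -133.   197.6] [-179.9   -0.2  129.5] F [-1.   0.5 -0.5] w 25.5 q [ 0.08  0.62  0.16  1.67 -0.12  0.87  0.97]
[8.38 0.63 9.26] -0.8
```

arm_command(
  series=[10,3,0.2,0,-0.8,10,6,0.6,2,-0.8,10,8.4,0.6,5,-0.8,10,8.4,0.6,7,-0.8,10,8.4,0.6,8,-0.8],
)

```text
clock: 6.65
eef_pos: [546.2, -60.3, 116.2]
tool_rot: [-3.138, -0.006, 2.276]
force: [-0.0, -0.3, -1.1]
width: 25.2
gripper_force: 58.9
```

arm_command(
  series=[10,0,0,0,0,10,0,0,0,0,10,0,0,0,0,10,0,0,0,0,10,0,0,0,0],
)

```text
clock: 7.07
eef_pos: [550.4, -63.7, 120.3]
tool_rot: [3.14, 0.002, 2.272]
force: [-0.5, -1.4, -1.2]
width: 25.7
gripper_force: 58.9
```

```bash
python3 plan.py 548.5 -64.3 82 130.3 1
```

```text
clock 7.07 at [550.4 -63.7 120.3] [1.799e+02 1.000e-01 1.302e+02] F [-0.5 -1.4 -1.2] w 25.7 q [-0.02  0.65  0.13  1.9  -0.14  0.61  0.9 ]
[ 0.07 -0.19  3.83] -0.1
```

arm_command(
  series=[10,0.1,-0.15,1,0,10,0.1,-0.15,2,0,10,0.1,-0.15,3,0,10,0.1,-0.15,3.8,0,10,0.1,-0.15,3.8,0],
)

```text
clock: 7.48
eef_pos: [546.0, -63.0, 78.9]
tool_rot: [-3.139, -0.003, 2.273]
force: [0.2, 0.2, -0.6]
width: 25.3
gripper_force: 58.9
```

arm_command(
  series=[10,0,0,0.2,0,10,0,0,0.4,0,10,0,0,0.6,0,10,0,0,0.8,0,10,0,0,0.8,0],
)

```text
clock: 7.9
eef_pos: [548.7, -63.5, 74.6]
tool_rot: [3.14, 0.002, 2.273]
force: [-1.1, -0.5, 10.2]
width: 25.7
gripper_force: 60.0
```

```bash
python3 plan.py 548.5 -64.3 55 130.3 1
```

```text
clock 7.9 at [548.7 -63.5  74.6] [1.799e+02 1.000e-01 1.302e+02] F [-1.1 -0.5 10.2] w 25.7 q [-0.01  0.72  0.11  1.93 -0.15  0.5   0.91]
[-0.05 -0.07  1.96] -0.1
```

Contact came at the predicted height with about 10 N, and the stick should now be pivoting. I'll continue slowly.

arm_command(
  series=[10,0,0,0.2,0,10,0,0,0.4,0,10,0,0,0.6,0,10,0,0,0.8,0,10,0,0,1.0,0],
)

```text
clock: 8.32
eef_pos: [550.8, -66.5, 66.1]
tool_rot: [3.138, 0.008, 2.271]
force: [2.0, -8.1, 13.8]
width: 25.5
gripper_force: 63.8
```

```bash
python3 plan.py 548.5 -64.3 55 130.3 1;python3 - <<'E'
from h import *
s=snap('scene','s5'); u,v=proj(s,[[550,-65,75]])[0].astype(int);crop(s,u-60,u+60,v-50,v+50,5,'s5')
E
```

```text
clock 8.32 at [550.8 -66.5  66.1] [179.8   0.4 130.1] F [ 2.  -8.1 13.8] w 25.5 q [-0.    0.73  0.11  1.93 -0.15  0.48  0.91]
[ 0.32 -0.04  1.11] -0.2
```

View pics/s5.png

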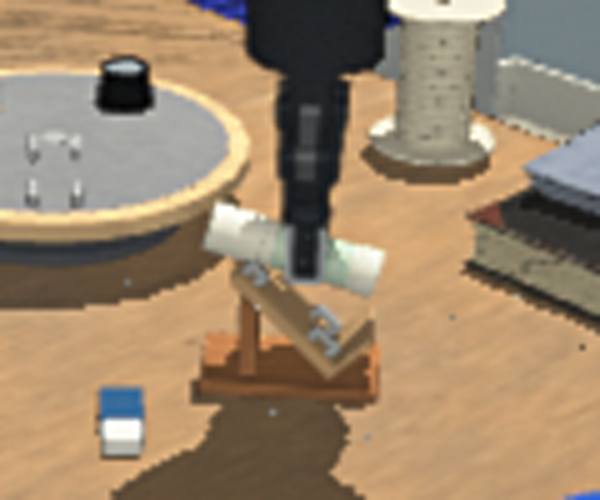

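The picture shows the stick pivoting about the upper staples, cap up at (225,228) and foot at (370,270) above the lip. I'll continue with a slight up-slope correction.

arm_command(
  series=[10,0.2,0,0.1,0,10,0.3,0,0.2,0,10,0.3,0,0.4,0,10,0.3,0,0.6,0,10,0.3,0,0.6,0],
)

```text
clock: 8.78
eef_pos: [550.8, -66.6, 60.6]
tool_rot: [3.137, 0.012, 2.27]
force: [2.1, -9.8, 16.0]
width: 25.9
gripper_force: 67.6
```

arm_command(
  series=[10,0,0,0.1,0,10,0,0,0.2,0,10,0,0,0.3,0,10,0,0,0.4,0,10,0,0,0.4,0],
)

```text
clock: 9.2
eef_pos: [550.5, -66.6, 56.8]
tool_rot: [3.137, 0.012, 2.27]
force: [1.3, -9.8, 18.5]
width: 25.6
gripper_force: 70.5
```

```bash
python3 plan.py 548.5 -64.3 55 130.3 1;python3 - <<'E'
from h import *
s=snap('scene','s6'); u,v=proj(s,[[550,-65,75]])[0].astype(int);crop(s,u-60,u+60,v-50,v+50,5,'s6')
E
```

```text
clock 9.2 at [550.5 -66.6  56.8] [179.7   0.7 130.1] F [ 1.3 -9.8 18.5] w 25.6 q [-0.    0.75  0.11  1.94 -0.15  0.46  0.91]
[ 0.3  -0.01  0.18] -0.2
```

View pics/s6.png

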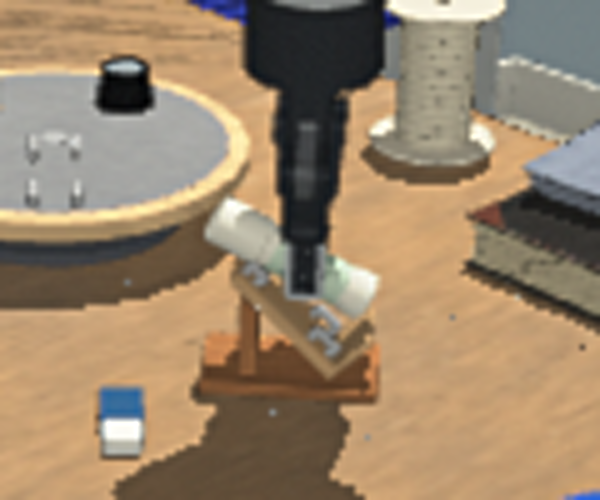

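The stick is at about 35° with its foot just inside the lip, and I've now used all 10 views. From here I'll work from numbers: shift up-slope a little and seat it.

arm_command(
  series=[10,0.3,0,0,0,10,0.6,0,0,0,10,0.6,0,0.1,0,10,0.6,0,0.2,0,10,0.6,0,0.2,0],
)

```text
clock: 9.67
eef_pos: [550.2, -65.9, 55.8]
tool_rot: [3.134, 0.02, 2.267]
force: [5.9, -17.7, 17.9]
width: 25.4
gripper_force: 72.4
```

```bash
cat > ang.py <<'E'
# stick tilt in the rest's vertical plane, from scene+top depth
from h import *
import sys
u=np.array([-.647,.763,0]);v=np.array([-.763,-.647,0]);F=np.array([569,-88.5,30])
def run(names):
    for nm in names:
        c=snap(nm,'tmp_'+nm);W=cloud(c)-F;p=c['p'].astype(int)
        t,l,z=W@u,W@v,W[...,2]
        white=(p.min(-1)>95)&(p.max(-1)-p.min(-1)<60)&(p[...,2]>p[...,0]-45)&(p[...,1]>p[...,2]-5)
        k=white&(np.abs(l)<17)&(t>-40)&(t<95)&(z>-12)&(z<140)&(z-t>-12)
        # skip grey gripper: require warm or greenish tint
        k&=(p[...,1]-p[...,2]>4)
        n,lab,st,_=cv2.connectedComponentsWithStats(k.astype(np.uint8));
        q=np.c_[t[k],z[k],l[k]]
        if len(q)<20: print(nm,len(q));continue
        m=q.mean(0);d=np.linalg.svd(q[:,:2]-m[:2],full_matrices=False)[2][0];a=np.degrees(np.arctan2(d[1],d[0]))%180
        s=(q[:,:2]-m[:2])@d
        print(nm,'n',k.sum(),'mean t,z,l',m.round(1),'ang',a.round(1),'ext',np.percentile(s,[1,99]).round(1),'t',np.percentile(q[:,0],[1,99]).round(1),'z',np.percentile(q[:,1],[1,99]).round(1))
run(sys.argv[1:] or ['scene','top'])
E
python3 plan.py 548.5 -64.3 55 130.3 1;python3 ang.py scene top
```

```text
clock 9.67 at [550.2 -65.9  55.8] [179.6   1.2 129.9] F [  5.9 -17.7  17.9] w 25.4 q [-0.01  0.75  0.11  1.94 -0.16  0.44  0.91]
[ 0.23 -0.03  0.08] -0.4
scene n 213 mean t,z,l [35.  46.2  8.8] ang 31.2 ext [-47.8  47.3] t [-8.1 76.4] z [14.  74.9]
top 0
```

arm_command(
  series=[10,-0.3,0,0,0,10,-0.4,0,-0.1,0,32,-0.4,0,-0.1,0,34,-0.4,0,-0.1,0,36,-0.4,0,-0.1,0],
)

```text
clock: 10.18
eef_pos: [545.0, -59.8, 52.8]
tool_rot: [3.141, 0.001, 2.273]
force: [-0.3, -2.3, 5.3]
width: 31.0
gripper_force: 2.5
```

arm_command(
  series=[37,0,0,0,0,38,0,0,0,0,38,0,0,0,0,38,0,0,0,0,38,0,0,0,0],
)

```text
clock: 10.6
eef_pos: [545.5, -59.3, 52.6]
tool_rot: [3.14, 0.001, 2.274]
force: [2.5, -1.3, 5.1]
width: 32.3
gripper_force: 2.8
```

```bash
python3 plan.py 548.5 -64.3 55 130.3 1;python3 ang.py scene
```

```text
clock 10.6 at [545.5 -59.3  52.6] [1.799e+02 1.000e-01 1.303e+02] F [ 2.5 -1.3  5.1] w 32.3 q [-0.01  0.75  0.1   1.94 -0.16  0.45  0.91]
[-0.57 -0.09 -0.24] -0.0
scene n 199 mean t,z,l [28.1 33.   8.8] ang 43.2 ext [-51.7  44. ] t [-6.9 70.7] z [-3.  73.1]
```

The stick dropped to about 43–45°. Opening wider and lifting clear.

arm_command(
  series=[44,0,0,-0.3,0,50,0,0,-0.5,0,60,0,0,-0.5,0,60,0,0,-2,0,60,0,0,-5,0],
)

```text
clock: 11.07
eef_pos: [540.6, -58.6, 99.5]
tool_rot: [-3.135, -0.007, 2.274]
force: [1.2, 0.1, 0.3]
width: 51.2
gripper_force: 0.0
```

arm_command(
  series=[60,0,0,-4,0,60,0,0,-8,0,60,0,0,-10,0,60,0,0,-10,0,60,0,0,-10,0],
)

```text
clock: 11.48
eef_pos: [544.2, -59.1, 203.0]
tool_rot: [3.141, 0.0, 2.274]
force: [-0.2, -0.0, -0.2]
width: 51.7
gripper_force: 0.0
```

```bash
python3 plan.py 548.5 -64.3 200 130.3 1;python3 ang.py scene; python3 - <<'E'
from h import *
u=np.array([-.647,.763,0]);v=np.array([-.763,-.647,0]);F=np.array([569,-88.5,30])
c=snap('wrist','w7');W=cloud(c)-F;t,l,z=W@u,W@v,W[...,2];a=(t+z)/2**.5;n=(z-t)/2**.5
k=(np.abs(l)<17)&(n>-6)&(n<30)&(a>-15)&(a<120)&(z>-10)
q=np.c_[a[k],n[k],l[k]];print(k.sum(),'s range',np.percentile(q[:,0],[0.5,99.5]).round(1))
for s in range(-10,115,8):
    m=(q[:,0]>=s)&(q[:,0]<s+8)
    if m.sum()>5:
        e=q[m];print(s,m.sum(),'n max',np.percentile(e[:,1],97).round(1),'l rng',np.percentile(e[:,2],[2,98]).round(1))
E
```

```text
clock 11.48 at [544.2 -59.1 203. ] [179.9   0.  130.3] F [-0.2 -0.  -0.2] w 51.7 q [-0.05  0.52  0.16  1.84 -0.11  0.79  0.87]
[-0.67 -0.01  0.3 ] -0.0
scene n 297 mean t,z,l [32.2 38.2  8.8] ang 44.4 ext [-44.9  49.6] t [-6.7 70. ] z [-1.4 73. ]
1820 s range [-2.5 96.6]
-10 16 n max 9.3 l rng [-16.2  15.5]
-2 155 n max 12.6 l rng [-16.6  16.7]
6 96 n max 12.9 l rng [-11.7  14. ]
14 68 n max 12.1 l rng [-11.   12.7]
22 74 n max 12.1 l rng [-11.1  12.4]
30 80 n max 12.2 l rng [-10.3  13. ]
38 84 n max 12.2 l rng [-10.6  12.7]
46 93 n max 12.2 l rng [-11.2  12.7]
54 98 n max 12.2 l rng [-10.1  12.3]
62 71 n max 13.5 l rng [-11.5  13.7]
70 124 n max 13.3 l rng [-11.7  13.8]
78 139 n max 13.4 l rng [-11.8  13.9]
86 172 n max 13.2 l rng [-11.9  14.3]
94 550 n max 11.9 l rng [-11.3  13.3]
```

Wrist depth shows the stick seated: s runs 0 to 96 along the slope, so the foot is at the lip. It lies at 45° and is let go.

The tool can only point down, so I will take it afresh with the closing line along the slope:
1. Tip the stick up with the upslope finger, moving in an arc about the lip.
2. Close the flat pads to square it upright.

First, turn 90°.

arm_command(
  series=[70,0,0,0,7,70,0,0,0,14,70,0,0,0,21,70,0,0,0,28,70,0,0,0,35],
)

```text
clock: 12.0
eef_pos: [542.9, -59.2, 200.2]
tool_rot: [-3.137, -0.001, 1.656]
force: [0.5, -0.2, 0.6]
width: 59.2
gripper_force: 0.0
```

arm_command(
  series=[70,0,0,0,7,70,0,0,0,14,70,0,0,0,21,70,0,0,0,28,70,0,0,0,35],
)

```text
clock: 12.42
eef_pos: [542.9, -59.2, 200.2]
tool_rot: [-3.138, 0.002, 1.045]
force: [-0.9, -0.3, 0.3]
width: 59.5
gripper_force: 0.0
```

arm_command(
  series=[70,0,0,0,7,70,0,0,0,14,70,0,0,0,20,70,0,0,0,20,70,0,0,0,20],
)

```text
clock: 12.83
eef_pos: [543.4, -59.2, 200.7]
tool_rot: [-3.14, 0.003, 0.705]
force: [0.5, 0.7, -0.0]
width: 59.6
gripper_force: 0.0
```

```bash
python3 plan.py 533 -47.5 110 40.3 1
```

```text
clock 12.83 at [543.4 -59.2 200.7] [-179.9    0.2   40.4] F [ 0.5  0.7 -0. ] w 59.6 q [-0.34  0.59  0.62  1.85 -0.44  0.84 -0.37]
[-0.03 -1.56  9.07] 0.1
```

arm_command(
  series=[70,0,-0.8,1,0,70,0,-1.55,3,0,70,0,-1.55,5.5,0,70,0,-1.55,7.5,0,70,0,-1.55,8,0],
)

```text
clock: 13.25
eef_pos: [531.8, -46.9, 119.1]
tool_rot: [-3.137, 0.004, 0.705]
force: [0.3, 0.4, 0.9]
width: 59.6
gripper_force: 0.0
```

arm_command(
  series=[70,0,0,0,0,70,0,0,0,0,70,0,0,0,0,70,0,0,0,0,70,0,0,0,0],
)

```text
clock: 13.67
eef_pos: [535.1, -47.7, 123.2]
tool_rot: [3.14, -0.001, 0.703]
force: [0.5, -0.6, 0.3]
width: 59.9
gripper_force: 0.0
```

```bash
python3 plan.py 533 -47.5 74 40.3 1; python3 - <<'E'
from h import *
u=np.array([-.647,.763,0]);v=np.array([-.763,-.647,0]);F=np.array([569,-88.5,30])
c=snap('wrist','w8');W=cloud(c)-F;t,l,z=W@u,W@v,W[...,2];a=(t+z)/2**.5;n=(z-t)/2**.5
k=(np.abs(l)<17)&(n>-6)&(n<20)&(a>-15)&(a<120)&(z>-10)
print(k.sum(),'s',np.percentile(a[k],[1,99]).round(1))
E
```

```text
clock 13.67 at [535.1 -47.7 123.2] [ 1.799e+02 -1.000e-01  4.030e+01] F [ 0.5 -0.6  0.3] w 59.9 q [-0.3   0.68  0.52  1.95 -0.54  0.66 -0.3 ]
[-0.15 -0.15  4.92] -0.0
4378 s [-2.2 95.8]
```

arm_command(
  series=[70,-0.15,-0.2,1.5,0,70,-0.15,-0.2,3,0,70,-0.15,-0.2,4,0,70,-0.15,-0.2,4.6,0,70,-0.15,-0.2,4.9,0],
)

```text
clock: 14.13
eef_pos: [531.8, -47.0, 72.7]
tool_rot: [-3.141, 0.001, 0.702]
force: [-0.5, -0.6, 0.1]
width: 59.5
gripper_force: 0.0
```

arm_command(
  series=[70,0,0,0,0,70,0,0,0,0,70,0,0,0,0,70,0,0,0,0,70,0,0,0,0],
)

```text
clock: 14.55
eef_pos: [532.3, -47.0, 73.7]
tool_rot: [3.141, -0.001, 0.703]
force: [-0.1, 0.3, -0.7]
width: 59.8
gripper_force: 0.0
```

```bash
python3 plan.py 533 -47.5 74 40.3 1; python3 - <<'E'
from h import *
u=np.array([-.647,.763,0]);v=np.array([-.763,-.647,0]);F=np.array([569,-88.5,30])
c=snap('wrist','w9');W=cloud(c)-F;t,l,z=W@u,W@v,W[...,2]
# lowest visible points of the two fingers (gripper points near tool, width 22 laterally), scene view as well
s=snap('scene','s9');Ws=cloud(s)-F;p=s['p'].astype(int)
ts,ls,zs=Ws@u,Ws@v,Ws[...,2];k=(p.max(-1)<75)&(np.abs(ls)<25)&(zs>20)&(zs<90)&(ts>-10)&(ts<125)
for a in range(-10,125,9):
    m=k&(ts>=a)&(ts<a+9)
    if m.sum(): print(a,m.sum(),zs[m].min().round(1),end=' | ')
E
```

```text
clock 14.55 at [532.3 -47.   73.7] [180.   -0.   40.3] F [-0.1  0.3 -0.7] w 59.8 q [-0.25  0.75  0.45  1.98 -0.61  0.55 -0.25]
[ 0.03  0.08 -0.03] -0.0
8 16 56.5 | 17 8 56.4 | 80 14 50.5 | 89 22 54.9 |
```

The finger tips sit as planned either side of the cap, at t ≈ 24 and 84. Now the tipping arc.

arm_command(
  series=[70,0,0.5,0,0,70,0,0.8,-0.1,0,70,0,1.15,-0.5,0,70,0,1.5,-1.0,0,70,0,1.9,-1.5,0],
)

```text
clock: 15.07
eef_pos: [544.5, -61.9, 88.8]
tool_rot: [-3.142, 0.0, 0.702]
force: [-0.2, 0.5, 0.1]
width: 59.8
gripper_force: 0.1
```

```bash
cat > tilt.py <<'E'
from h import *
u=np.array([-.647,.763,0]);v=np.array([-.763,-.647,0]);F=np.array([569,-88.5,30])
for nm in('scene','wrist'):
    c=snap(nm,'tl_'+nm);W=cloud(c)-F;p=c['p'].astype(int);t,l,z=W@u,W@v,W[...,2]
    k=(p.max(-1)>105)&(np.abs(l)<20)&(t>-30)&(t<85)&(z>-5)&(z<130)&(z-t>-8)&(p.max(-1)-p.min(-1)<55)
    for z0 in range(0,125,10):
        m=k&(z>=z0)&(z<z0+10)
        if m.sum()>4: print(z0,m.sum(),np.percentile(t[m],[10,50,90]).round(0),np.median(l[m]).round(0),end=' | ')
    print(nm)
E
python3 plan.py 533 -47.5 74 40.3 1; python3 tilt.py
```

```text
clock 15.07 at [544.5 -61.9  88.8] [-180.     0.    40.2] F [-0.2  0.5  0.1] w 59.8 q [-0.24  0.74  0.48  1.93 -0.58  0.6  -0.25]
[ 0.06 -1.85  1.48] -0.1
0 26 [-8.  1.  9.] 10.0 | 10 41 [-4.  7. 18.] 10.0 | 20 33 [ 3. 13. 27.] 10.0 | 30 39 [11. 19. 33.] 10.0 | 40 36 [17. 26. 39.] 9.0 | 50 38 [25. 35. 48.] 11.0 | 60 48 [28. 42. 59.] 12.0 | 70 61 [34. 50. 65.] 10.0 | 80 30 [ 3. 48. 70.] 7.0 | 90 15 [ 1.  6. 70.] 11.0 | 110 5 [-5. -3. 70.] -7.0 | 120 6 [-12.  14.  65.] 17.0 | scene
0 145 [-8. -1. 11.] -11.0 | 10 354 [-6. -1.  7.] -7.0 | 20 296 [ 1.  6. 13.] -7.0 | 30 326 [ 8. 12. 19.] -7.0 | 40 274 [14. 19. 27.] -7.0 | 50 526 [21. 26. 34.] -7.0 | 60 642 [28. 33. 43.] -10.0 | 70 1461 [35. 51. 61.] -6.0 | 80 1296 [42. 48. 53.] -4.0 | 100 30 [ 0.  3. 69.] -9.0 | wrist
```

The stick follows, now at about 56°. Continuing the arc.

arm_command(
  series=[70,0,0.5,-0.5,0,70,0,1.1,-1,0,70,0,1.7,-1.5,0,70,0,2.1,-1.75,0,70,0,2.4,-1.95,0],
)

```text
clock: 15.58
eef_pos: [560.6, -80.8, 108.4]
tool_rot: [3.14, -0.001, 0.702]
force: [0.6, 0.2, -0.7]
width: 60.3
gripper_force: 0.0
```

```bash
python3 plan.py 533 -47.5 74 40.3 1; python3 tilt.py
```

```text
clock 15.58 at [560.6 -80.8 108.4] [179.9  -0.   40.2] F [ 0.6  0.2 -0.7] w 60.3 q [-0.22  0.73  0.51  1.88 -0.55  0.67 -0.26]
[ 0.04 -4.33  3.44] -0.1
0 20 [-10.   1.  10.] 10.0 | 10 31 [-7.  2. 13.] 11.0 | 20 36 [-3.  5. 16.] 11.0 | 30 29 [ 0. 11. 19.] 10.0 | 40 30 [ 3. 11. 23.] 10.0 | 50 31 [ 4. 14. 25.] 10.0 | 60 30 [ 7. 18. 29.] 9.0 | 70 33 [10. 18. 31.] 11.0 | 80 45 [-19.  21.  35.] 12.0 | 90 67 [-19.  26.  45.] 7.0 | 100 14 [-23.  12.  55.] 12.0 | 110 12 [-22.  44.  47.] 12.0 | scene
0 55 [-9. -3.  3.] -11.0 | 10 248 [-8. -2. 10.] -9.0 | 20 115 [-4. -1.  4.] -8.0 | 30 106 [-0.  3.  7.] -9.0 | 40 92 [2. 5. 9.] -9.0 | 50 97 [ 5.  9. 13.] -9.0 | 60 204 [ 7. 11. 18.] -9.0 | 70 414 [ 9. 14. 24.] -11.0 | 80 530 [12. 18. 28.] -11.0 | 90 2374 [17. 26. 36.] -2.0 | 100 6 [16. 16. 17.] -1.0 | 120 35 [-21.  44.  53.] -9.0 | wrist
```

About 72° now. A last bit of arc, then lower along the stick.

arm_command(
  series=[70,0,0.4,-0.2,0,70,0,0.8,-0.35,0,70,0,0.8,0.4,0,70,0,0.8,1.1,0,70,0,0.8,1.8,0],
)

```text
clock: 16.1
eef_pos: [564.5, -85.7, 88.8]
tool_rot: [-3.141, 0.0, 0.703]
force: [-0.8, 0.2, -0.2]
width: 59.8
gripper_force: 0.1
```

```bash
python3 plan.py 533 -47.5 74 40.3 1; python3 tilt.py
```

```text
clock 16.1 at [564.5 -85.7  88.8] [-180.     0.    40.3] F [-0.8  0.2 -0.2] w 59.8 q [-0.2   0.77  0.48  1.87 -0.57  0.65 -0.24]
[ 0.06 -4.95  1.48] -0.0
0 21 [-7.  1. 12.] 10.0 | 10 29 [-9.  1. 13.] 10.0 | 20 35 [-4.  4. 15.] 10.0 | 30 30 [-3.  8. 19.] 10.0 | 40 29 [-0.  8. 20.] 10.0 | 50 28 [ 3. 12. 21.] 9.0 | 60 37 [-9. 12. 30.] 10.0 | 70 50 [-25.  18.  40.] 11.0 | 80 49 [-27.  16.  37.] 11.0 | 90 58 [ 9. 21. 38.] 8.0 | 100 6 [-8. 30. 51.] 9.0 | scene
0 59 [-10.  -3.   3.] -11.0 | 10 298 [-8. -2. 11.] -10.0 | 20 105 [-6. -1.  2.] -9.0 | 30 77 [-1.  1.  4.] -9.0 | 40 87 [1. 4. 6.] -9.0 | 50 62 [5. 7. 9.] -9.0 | 60 217 [ 5.  9. 15.] -9.0 | 70 510 [ 5. 12. 20.] -11.0 | 80 645 [ 9. 15. 24.] -11.0 | 90 2971 [15. 22. 31.] -3.0 | 100 184 [11. 13. 17.] -1.0 | wrist
```

The stick is at about 76°, leaning on the upslope pad. Closing to square it up.

arm_command(
  series=[60,0,0,0,0,52,0,0,0,0,45,0,0,0,0,38,0,0,0,0,33,0,0,0,0],
)

```text
clock: 16.62
eef_pos: [565.3, -86.1, 90.1]
tool_rot: [3.141, -0.0, 0.702]
force: [-0.2, -0.7, 0.8]
width: 28.4
gripper_force: 3.3
```

arm_command(
  series=[25,0,0,0,0,10,0,0,0,0,10,0,0,0,0,10,0,0,0,0,10,0,0,0,0],
)

```text
clock: 17.03
eef_pos: [565.5, -86.4, 90.2]
tool_rot: [3.14, -0.001, 0.702]
force: [0.3, -1.3, 5.2]
width: 26.3
gripper_force: 58.2
```

```bash
python3 plan.py 533 -47.5 74 40.3 1; python3 tilt.py
```

```text
clock 17.03 at [565.5 -86.4  90.2] [179.9  -0.   40.2] F [ 0.3 -1.3  5.2] w 26.3 q [-0.2   0.76  0.49  1.87 -0.57  0.65 -0.24]
[ 0.03 -5.07  1.62] -0.1
0 17 [-8. -4. 12.] 10.0 | 10 34 [-7.  2. 12.] 10.0 | 20 25 [-8.  2. 12.] 11.0 | 30 32 [-8.  2. 11.] 10.0 | 40 28 [-6.  3. 12.] 10.0 | 50 27 [-5.  4. 15.] 10.0 | 60 41 [-12.   4.  20.] 10.0 | 70 42 [-14.   2.  16.] 11.0 | 80 40 [-8.  3. 17.] 11.0 | 90 49 [-7.  6. 22.] 10.0 | 100 32 [-4.  4. 17.] 2.0 | scene
0 30 [-7. -2.  5.] -11.0 | 10 240 [-8.  2. 13.] -11.0 | 20 28 [-8.  1. 14.] -9.0 | 60 54 [-0.  3.  6.] -12.0 | 70 288 [-4.  3. 10.] -12.0 | 80 566 [-5.  3. 12.] -12.0 | 90 806 [-5.  5. 14.] -12.0 | 100 2826 [-4.  5. 14.] -1.0 | wrist
```

It's gripped upright. Lift and measure how far the foot hangs below.

arm_command(
  series=[10,0,0,-1,0,10,0,0,-3,0,10,0,0,-6,0,10,0,0,-9,0,10,0,0,-10,0],
)

```text
clock: 17.55
eef_pos: [566.0, -86.2, 193.4]
tool_rot: [3.139, -0.003, 0.703]
force: [0.1, -0.6, -0.1]
width: 26.7
gripper_force: 58.4
```

arm_command(
  series=[10,0,0,0,0,10,0,0,0,0,10,0,0,0,0,10,0,0,0,0,10,0,0,0,0],
)

```text
clock: 17.97
eef_pos: [564.0, -85.7, 188.3]
tool_rot: [-3.139, 0.002, 0.702]
force: [-0.4, -0.2, -1.1]
width: 26.4
gripper_force: 58.4
```

```bash
python3 plan.py 538 -301 190 40.3 2; python3 - <<'E'
from h import *
from cell import monitor
P=np.array(monitor.read_state()['eef_pos'])
u=np.array([-.647,.763,0]);v=np.array([-.763,-.647,0])
for nm in('scene','top'):
    c=snap(nm,'up_'+nm);W=cloud(c)-P;p=c['p'].astype(int);t,l,z=W@u,W@v,W[...,2]
    k=(p.max(-1)>80)&(np.abs(l)<25)&(np.abs(t)<25)&(z>-100)&(z<50)
    for z0 in range(-100,50,10):
        m=k&(z>=z0)&(z<z0+10)
        if m.sum()>4: print(z0,m.sum(),np.percentile(t[m],[5,50,95]).round(0),np.percentile(l[m],[5,50,95]).round(0))
    print(nm,np.percentile(z[k],[0,1,99]) if k.any() else 0)
E
```

```text
clock 17.97 at [564.  -85.7 188.3] [-1.799e+02  1.000e-01  4.020e+01] F [-0.4 -0.2 -1.1] w 26.4 q [-0.27  0.64  0.59  1.8  -0.46  0.85 -0.32]
[-7.95  7.38 -0.08] -0.0
[-7.95  7.37 -0.08] -0.0
-60 16 [-10.   1.  12.] [-0. 10. 14.]
-50 35 [-14.  -4.   9.] [-1.  9. 14.]
-40 32 [-11.  -1.  10.] [ 4.  9. 12.]
-30 32 [-13.  -1.  10.] [-1.  7. 12.]
-20 40 [-13.   0.  11.] [ 1.  9. 13.]
-10 35 [-12.   1.  12.] [ 1.  8. 12.]
0 48 [-19.  -1.  20.] [ 2.  9. 12.]
10 53 [-19.   2.  19.] [ 4. 10. 14.]
20 56 [-18.  -0.  16.] [ 2. 10. 14.]
30 52 [-16.   0.  17.] [ 1.  9. 13.]
40 29 [-11.  -1.   9.] [-11.   0.  13.]
scene [-55.59949758 -53.29304373  41.16392236]
top 0
```

It's upright in the grip, with the foot about 55 below the TCP. Carrying it to the mat.

arm_command(
  series=[10,-1.5,1.4,0,0,10,-3.5,3.3,0,0,10,-5.5,5.1,0,0,10,-7.5,7,0,0,10,-9.5,8.8,0,0],
)

```text
clock: 18.48
eef_pos: [548.9, -215.8, 189.4]
tool_rot: [-3.141, 0.0, 0.703]
force: [0.5, 0.3, -0.3]
width: 26.4
gripper_force: 58.4
```

arm_command(
  series=[10,-2,1.9,0,0,10,-4,3.7,0,0,10,-5.4,5,0,0,10,-6.2,5.8,0,0,10,-6.4,5.9,0,0],
)

```text
clock: 18.9
eef_pos: [537.6, -303.7, 189.6]
tool_rot: [3.141, 0.001, 0.699]
force: [1.2, -0.5, -0.7]
width: 26.4
gripper_force: 58.4
```

arm_command(
  series=[10,0,0,1,0,10,0,0,3,0,10,0,0,5,0,10,0,0,7,0,10,0,0,8,0],
)

```text
clock: 19.32
eef_pos: [538.0, -297.1, 106.5]
tool_rot: [-3.136, 0.0, 0.705]
force: [0.6, 0.5, -0.7]
width: 26.3
gripper_force: 58.4
```

arm_command(
  series=[10,0,0,0.5,0,10,0,0,1,0,10,0,0,1,0,10,0,0,1,0,10,0,0,1,0],
)

```text
clock: 19.73
eef_pos: [539.1, -301.2, 100.7]
tool_rot: [3.14, -0.001, 0.703]
force: [-0.1, 0.6, -0.5]
width: 26.6
gripper_force: 58.4
```

```bash
python3 plan.py 538 -301 60 40.3 1; python3 - <<'E'
from h import *
c=snap('wrist','w10');W=cloud(c);p=c['p'].astype(int)
b=(p[...,2]>p[...,0]+80)&(p[...,2]>90)&(np.abs(W[...,2]-5)<8)&(np.hypot(W[...,0]-538,W[...,1]+301)<75)
q=W[b][:,:2].astype(np.float32);print(b.sum(),cv2.minEnclosingCircle(q),np.percentile(q,[1,99],axis=0))
E
```

```text
clock 19.73 at [ 539.1 -301.2  100.7] [179.9  -0.   40.3] F [-0.1  0.6 -0.5] w 26.6 q [ 0.17  0.8   0.49  1.73 -0.52  0.74  0.06]
[-0.07 -0.09  4.07] -0.0
8532 ((539.797119140625, -299.9169616699219), 49.455142974853516) [[ 494.37105286 -345.20993713]
 [ 586.31454407 -253.42441452]]
```

arm_command(
  series=[10,0,0,1,0,10,0,0,2,0,10,0,0,3,0,10,0,0,3.5,0,10,0,0,3.6,0],
)

```text
clock: 20.2
eef_pos: [537.5, -300.2, 61.8]
tool_rot: [-3.139, 0.001, 0.702]
force: [-0.2, 0.3, -0.5]
width: 26.3
gripper_force: 58.4
```

arm_command(
  series=[10,0,0,0.1,0,10,0,0,0.2,0,10,0,0,0.3,0,10,0,0,0.4,0,10,0,0,0.4,0],
)

```text
clock: 20.62
eef_pos: [538.6, -300.9, 59.9]
tool_rot: [3.141, -0.0, 0.703]
force: [0.2, 0.0, -0.1]
width: 26.2
gripper_force: 58.4
```

arm_command(
  series=[10,0,0,0.1,0,10,0,0,0.2,0,10,0,0,0.3,0,10,0,0,0.3,0,10,0,0,0.3,0],
)

```text
clock: 21.03
eef_pos: [539.3, -301.6, 59.1]
tool_rot: [3.14, -0.001, 0.702]
force: [-2.0, 2.0, 13.1]
width: 26.9
gripper_force: 60.4
```

The foot is on the mat (13 N). Ease off and release gently.

arm_command(
  series=[10,0,0,-0.1,0,10,0,0,-0.15,0,32,0,0,-0.15,0,34,0,0,-0.15,0,36,0,0,-0.15,0],
)

```text
clock: 21.45
eef_pos: [538.3, -300.6, 57.9]
tool_rot: [-3.141, 0.0, 0.703]
force: [0.3, -0.4, 0.0]
width: 30.1
gripper_force: 0.1
```

arm_command(
  series=[38,0,0,0,0,42,0,0,0,0,48,0,0,0,0,60,0,0,0,0,70,0,0,0,0],
)

```text
clock: 21.87
eef_pos: [538.5, -300.8, 58.2]
tool_rot: [-3.141, 0.0, 0.702]
force: [0.8, -0.5, -0.5]
width: 59.8
gripper_force: 0.0
```

arm_command(
  series=[70,0,0,-1,0,70,0,0,-4,0,70,0,0,-8,0,70,0,0,-12,0,70,0,0,-14,0],
)

```text
clock: 22.28
eef_pos: [539.9, -302.7, 203.8]
tool_rot: [3.135, -0.002, 0.702]
force: [0.5, -0.5, 1.1]
width: 59.9
gripper_force: 0.0
```

```bash
python3 plan.py 538 -301 60 40.3 1; python3 - <<'E'
from h import *
for nm in('scene','top'):
    c=snap(nm,'e_'+nm);W=cloud(c);p=c['p'].astype(int);x,y,z=W[...,0]-539,W[...,1]+301,W[...,2]
    k=(p.max(-1)>70)&(np.hypot(x,y)<28)&(z>12)&(z<120)
    for z0 in range(10,120,15):
        m=k&(z>=z0)&(z<z0+15)
        if m.sum()>3: print(z0,m.sum(),np.median(x[m]).round(1),np.median(y[m]).round(1))
    for n,q in dict(loupe=(662,205,78),bob=(577,257,92),jar=(707,-340,67)).items():
        a,b=proj(c,[q])[0].round().astype(int); print(nm,n,np.median(W[b-1:b+2,a-1:a+2].reshape(-1,3),0).round(1))
    o=load(nm+'0');d=np.abs(o['p'].astype(int)-p).max(-1);a,b=proj(c,[(456,-52,10)])[0].astype(int);print('eraser area diff',(d[b-12:b+12,a-14:a+14]>50).sum())
E
```

```text
clock 22.28 at [ 539.9 -302.7  203.8] [ 1.796e+02 -1.000e-01  4.020e+01] F [ 0.5 -0.5  1.1] w 59.9 q [ 0.12  0.67  0.58  1.66 -0.44  0.94 -0.01]
[-0.03 -0.25 14.38] -0.1
10 51 -7.6 -7.6
25 56 -7.7 -7.1
40 55 -7.3 -6.6
55 55 -8.0 -7.0
70 58 -8.7 -7.9
85 89 -7.0 -5.0
100 24 0.1 -0.8
scene loupe [667.5 209.5  75.3]
scene bob [579.8 259.2  91.2]
scene jar [ 707.8 -339.8   67.7]
eraser area diff 0
10 19 -6.1 11.4
25 18 -5.0 12.1
40 13 -4.8 11.4
55 11 -3.6 11.6
70 19 -5.0 12.6
85 28 -0.4 10.2
100 45 1.9 6.6
top loupe [662.1 205.   75.6]
top bob [577.2 257.1  92.5]
top jar [ 706.9 -338.8   67.8]
eraser area diff 0
```

The stick stands upright on the mat with its top at about 101. The loupe, bobbin, jar and eraser haven't moved, and the gripper is clear.

```bash
python3 -c "
from cell import workorder
print(workorder.finish_job())"
```

```text
the job is handed in; nothing more can be done
None
```

I handed the job in at about 22 s: the glue stick was laid in the sloping rest and let go, then taken afresh and stood cap end up near the middle of the blue mat; depth checks showed the loupe, bobbin, jar and eraser still in place.

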